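# Lever open the mincer-plate case with the scraper

### The arm

A 6-joint arm with a two-finger parallel gripper is mounted at the origin on the work surface. World frame = base frame: x ahead of the robot, y to its left, z up, the work surface at z = 0. Lengths are in mm, angles in rad, forces in N, time in s.
With the tool pointing down it reaches from about 275 to 750 mm from the base axis. Payload 10.2 kg.
Tool frame: the origin (TCP) lies at the very end of the fingers, on their centre line; the grasp point (between the pads) lies behind it (r.grip_depth is the z of the grasp point in the tool frame, in mm); z points along the fingers, y is the line along which they close (so a half turn about z gives the same grasp; the last joint's range is limited). The gripper opens to 85 mm and grips with 20 to 120 N. Pads are 22 mm wide; open, the fingers measure 114 mm over their backs; the gripper's body (76 mm by 85 mm) begins 54 mm behind the grasp point. The pads swing forward as they close: fully open they stand 13 mm farther back than shut.
Start: joints at [-1.48, 0.313, 1.498, -0, 1.331, -0.223], TCP at [162.042, -499.373, 231.294] pointing down, gripper open.
Joint ranges: [-2.94, 2.94], [-0.97, 2.17], [0.19, 2.56], [-1.23, 4.37], [0.02, 3.11], [-2.88, 2.88]. Speed limits (rad/s): [2.39, 2.39, 3.01, 3.14, 3.14, 3.14].

### API

Orientations are given as a unit quaternion [w, x, y, z].
In Python, from workcell import r, read_camera, get_calibration gives the robot as it stands. The module is installed in compiled form; this text tells all that it offers.
- The arm moves only by the tool drive_tool, never from a script. Its argument "series" is a list of rows, each a list of 3 entries, a list of its own where there are three numbers: the finger opening in mm, from 0 to 85.4, then the shift along the world's x, y, z normalised to -1 to 1, where 1 is 3 cm, then the turn, a rotation vector about the world's x, y, z normalised to -1 to 1, where 1 is 0.08 rad. A call has 1 to 20 rows; each row shifts and turns the commanded pose from where the row before left it; what a row does not reach is not made up. A row lasts 1/10 s, in which the tool goes at most 50 mm and 8.59 degrees, less where a joint would pass 70% of its speed; a pose out of reach is approached as far as the arm can. A call with a number of a shift or a turn outside -1 to 1 is refused whole. A call with a gripper value outside its range is refused whole. The fingers move at their own pace and stop on an object; "grip_force" is the grip in N (left out, the last holds). Time passes only in rows, so rows that do not move let the fingers close. It gives the time, the measured TCP pose, the force, the opening and the grip force at its end, in the units of the state.
- r.state(): the state, without advancing time (a new reading comes with each control period).
- read_camera(name): name is "scene" or "side" or "wrist"; returns (picture, depth): 400x640x3 uint8, blue, green, red; 400x640 float32, mm along the optical axis (not along the pixel's ray), 0 where there is no reading.
- get_calibration(name): a dict with "mtx" (3x3 intrinsics, pixels), "extrinsics" (4x4, takes a point from world to camera coordinates). Camera axes: x right, y down, z forward; pixel columns grow to the right and rows downward; lengths in mm; the calibration is good to about 2 mm. A picture is of the moment at which its call begins: read the wrist's pose just before it. get_calibration takes no time and is no camera call; for the wrist camera it gives the pose at the moment of the call.
- r.hand_in(): hands the job in; it is judged then, once.
The state is a dict: "time_s": time; "q": joint angles; "dq": joint speeds; "tau": joint torques, N m; "eef_pos": TCP position; "tcp_rot": TCP orientation; "contact_force": force on the tool from outside, world axes, zero at the start; "wrist_torque": the same for the moment, N m; "finger_gap": finger opening in mm; "finger_force": force on a finger pad.
Only numpy, scipy, OpenCV 4.12 (cv2) and the standard library are available. Lean on these libraries where they do the work, as an engineer would, in place of code of your own. Each camera call takes 0.05 s, during which the arm holds its last target. There are 200 camera calls.

### The job

On the steel bench, take the flat-bladed scraper by its handle, push its blade in under the overhanging front edge of the low plate case's hinged lid and lever the lid up until it stands open to 45 degrees or more; its hinge is stiff and it stays where you leave it. Keep the gripper itself off the lid. Then lay the scraper down gently, flat on the bench top, and let go of it.

Things in the scene. Friction and masses are not known exactly. Their poses are not given: they have to be found in the camera images.
- scraper_handle (a point): Centre of the scraper's handle, half-way up, 13 mm above the bench as it lies. Black straight handle 115 mm long, 22 wide, 26 high; bare-steel flat blade 34 mm wide, 2.6 thick, at the handle's mid-height, bare from 64 mm to its tip 160 mm along x from this point. x to the blade tip, z up. 110 g, balanced some 13 mm ahead of this point. The spoon lying beside it is not for use.
- lip (a point): Middle of the front edge of the plate case's lid, on its underside, 60 mm above the bench when shut; it moves with the lid. The lid is an aluminium sheet 4 mm thick, 160 mm wide, 134 mm from front edge to hinge, overhanging the case's front wall by 14 mm. With the lid shut x points level from the front edge to the hinge, y along the edge, z up.
- case: The low plate case, fixed: bare-steel box 120 mm deep (x), 160 wide (y), 60 high; origin under its centre, front (-x) roughly to the robot. Its front wall is only 44 mm high: a gap 16 mm high, 154 mm wide stays between it and the lid, with empty space behind and two flat plates on the floor. The taller, narrower closed tin is another thing, not for use.
- case_lid (a joint): Angle of the case's lid in rad: 0 is shut, growing to 1.7 as the front edge rises. The hinge runs along the case's far upper edge, 134 mm from the point lip; its friction holds the lid at any angle; raising the lid by its front takes about 2 N. It starts shut or up to 0.04 ajar.

How it is judged:
By the outcome, as a careful person would: the job done as asked, in the order asked, and still so for the second after the job is handed in, with the robot touching nothing.
It also fails if it takes over 53 s, if anything falls off the work surface, if the arm or the gripper's body presses on something with over 40 N, if the wrist force passes 120 N, or if a joint passes its speed limit or range.

## Working session

There is one attempt and no reset: what is moved stays moved. The work goes in short steps, Python scripts to look and compute and a tool call to move; the robot and the scene stay as the last step left them, time stands still between calls to the robot, and variables do not carry over. Pictures are saved under pics/ and viewed, at most 10 in all, crops included, and the job is handed in when it is done.

Besides the shell and the picture viewer there is one more tool, called after "Request:" in YAML: its name, and indented under it one key for each argument. drive_tool: Moves the arm, as the interface text tells. Its arguments: {"type":"object","properties":{"series":{"type":"array"},"grip_force":{"type":"number"}},"required":["series"]}

```bash
mkdir -p pics
python3 - <<'E'
from workcell import r, read_camera, get_calibration
import cv2,numpy as np
s=r.state();print({k:np.round(v,3).tolist() for k,v in s.items()}, r.grip_depth)
for n in ("scene","side"):
    p,d=read_camera(n);cv2.imwrite(f"pics/{n}0.png",p);np.savez(f"{n}0.npz",p=p,d=d)
    c=get_calibration(n);print(n,np.round(c["mtx"],1).tolist(),np.round(c["extrinsics"],3).tolist())
E
```

```text
{'time_s': 0.0, 'q': [-1.48, 0.313, 1.498, 0.0, 1.331, -0.223], 'dq': [-0.001, -0.0, 0.0, 0.001, 0.002, -0.001], 'tau': [0.001, -41.227, -25.973, -0.0, 0.004, 0.0], 'eef_pos': [162.013, -499.114, 230.742], 'tcp_rot': [-0.001, 0.988, 0.156, 0.0], 'contact_force': [-0.515, -0.703, -0.576], 'wrist_torque': [0.011, -0.034, 0.024], 'finger_force': 0.0, 'finger_gap': 85.498} -18.700000000000003
scene [[386.7, 0.0, 318.0], [0.0, 386.7, 198.7], [0.0, 0.0, 1.0]] [[0.259, 0.966, -0.001, -124.939], [0.536, -0.145, -0.832, -259.52], [-0.804, 0.215, -0.555, 1447.65], [0.0, 0.0, 0.0, 1.0]]
side [[518.8, 0.0, 323.3], [0.0, 518.8, 193.3], [0.0, 0.0, 1.0]] [[-0.783, -0.622, -0.014, 442.783], [-0.453, 0.586, -0.672, 324.748], [0.426, -0.519, -0.741, 840.63], [0.0, 0.0, 0.0, 1.0]]
```

View pics/scene0.png

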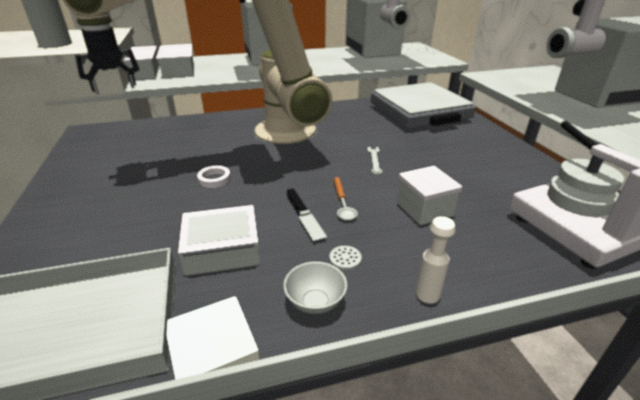

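View pics/side0.png

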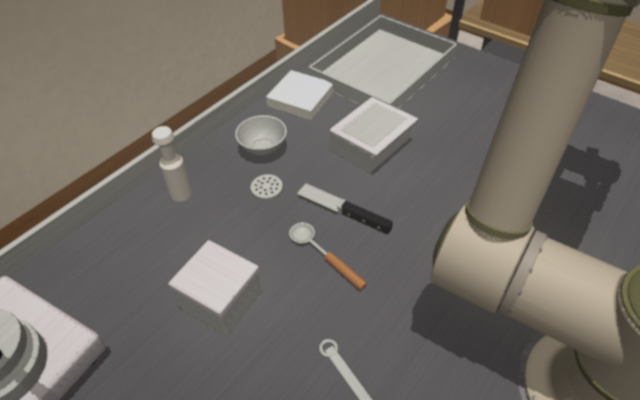

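The scene view shows the scraper (handle at (297,200), blade tip at (318,238)), the spoon at (342,198), the low case at (220,235) and the tall tin at (430,193). The side view shows the scraper at (345,208), the case at (372,132) and the tin at (215,285).

```bash
cat > h.py <<'E'
import numpy as np,cv2
from workcell import get_calibration
def cloud(d,n):
    c=get_calibration(n);K=c["mtx"];E=np.array(c["extrinsics"])
    v,u=np.mgrid[:400,:640];P=np.stack([(u-K[0,2])/K[0,0]*d,(v-K[1,2])/K[1,1]*d,d],-1)
    W=(P-E[:3,3])@E[:3,:3];W[d==0]=np.nan;return W
def ray(u,v,n,z):
    c=get_calibration(n);K=c["mtx"];E=np.array(c["extrinsics"])
    D=E[:3,:3].T@np.array([(u-K[0,2])/K[0,0],(v-K[1,2])/K[1,1],1]);o=-E[:3,:3].T@E[:3,3]
    return (o+D*(z-o[2])/D[2])
E
python3 - <<'E'
from h import *
for n,hb,tb,cb in (("scene",(284,185,330,245),(395,160,465,225),(170,200,265,275)),("side",(292,178,400,238),(165,235,265,335),(325,92,422,172))):
    f=np.load(n+"0.npz");W=cloud(f["d"],n);p=f["p"];g=p.max(2).astype(int)
    def box(b):m=np.zeros(g.shape,bool);m[b[1]:b[3],b[0]:b[2]]=1;return m
    print(n,"table z",np.nanmedian(W[...,2][150:300,100:500]))
    for nm,b,zl,zh in (("scraper",hb,7,45),("tin",tb,75,200),("lid",cb,57,72)):
        m=box(b)&(W[...,2]>zl)&(W[...,2]<zh)
        if nm=="scraper":
            m2=m
            print(" grey pct",np.percentile(g[m],[5,30,50,70,95]))
        Q=W[m];
        if len(Q)<5: print(nm,len(Q),np.nanmax(W[...,2][box(b)]));continue
        R=cv2.minAreaRect(Q[:,:2].astype(np.float32))
        print(nm,len(Q),"z",np.round(np.percentile(Q[:,2],[5,50,95]),1),"rect",np.round(R[0],1),np.round(R[1],1),round(R[2],1),np.round(cv2.boxPoints(R)).tolist())
    for nm,b,cond in (("dark",hb,g<32),("bright",hb,g>110)):
        m=(box(b)&cond).astype(np.uint8);k,l,st,c=cv2.connectedComponentsWithStats(m)
        i=1+st[1:,4].argmax();ys,xs=np.where(l==i);z=26 if nm=="dark" else 14.3
        Q=np.array([ray(x,y,n,z)[:2] for x,y in zip(xs,ys)],np.float32);R=cv2.minAreaRect(Q)
        print(nm,st[i],np.round(Q.mean(0),1),np.round(R[0],1),np.round(R[1],1),round(R[2],1))
E
```

```text
scene table z -0.16175314326289283
 grey pct [ 22.  49. 187. 227. 230.]
scraper 662 z [11.7 14.6 25.9] rect [556.7 -56.1] [216.5  35. ] 6.1 [[447.0, -50.0], [451.0, -85.0], [666.0, -62.0], [663.0, -27.0]]
tin 1479 z [ 79.1  91.2 180. ] rect [716.6 223.6] [142.3 374.6] 73.0 [[517.0, 210.0], [875.0, 101.0], [916.0, 237.0], [558.0, 346.0]]
lid 3158 z [61.7 66.1 68.4] rect [ 631.7 -265.7] [160.3 144.3] 86.7 [[555.0, -341.0], [699.0, -350.0], [708.0, -190.0], [564.0, -181.0]]
dark [288 190  18  22 160] [514.9 -70.7] [512.  -71.3] [97.1 23.4] 8.0
bright [298 209  30  32 483] [611.7 -50.8] [606.8 -51.7] [121.9  39.8] 7.4
side table z 0.30590382579318776
 grey pct [ 38.    50.   118.   180.   188.25]
scraper 1416 z [ 8.9 15.3 26.7] rect [551.7 -49.3] [204.8 146.7] 34.7 [[426.0, -47.0], [509.0, -168.0], [678.0, -51.0], [594.0, 69.0]]
tin 3835 z [83.5 91.4 93.6] rect [602.5 256.1] [115.5 110. ] 7.7 [[538.0, 303.0], [553.0, 194.0], [667.0, 209.0], [652.0, 318.0]]
lid 2787 z [62.5 66.4 69.5] rect [ 630.1 -266.6] [165.2 141.8] 87.1 [[555.0, -346.0], [697.0, -353.0], [705.0, -188.0], [563.0, -181.0]]Traceback (most recent call last):
  File "<stdin>", line 17, in <module>
ValueError: attempt to get argmax of an empty sequence
```

Run:
```python
import cv2,numpy as np
a=cv2.imread("pics/scene0.png")[175:285,165:365];b=cv2.imread("pics/side0.png")[85:245,290:430]
a=cv2.resize(a,None,fx=2.7,fy=2.7,interpolation=2);b=cv2.resize(b,None,fx=1.8,fy=1.8,interpolation=2)
o=np.zeros((600,600,3),np.uint8);o[:a.shape[0],:a.shape[1]]=a;o[300:300+b.shape[0],:b.shape[1]]=b
cv2.imwrite("pics/crop1.png",o)
```

```text
(no output)
```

View pics/crop1.png

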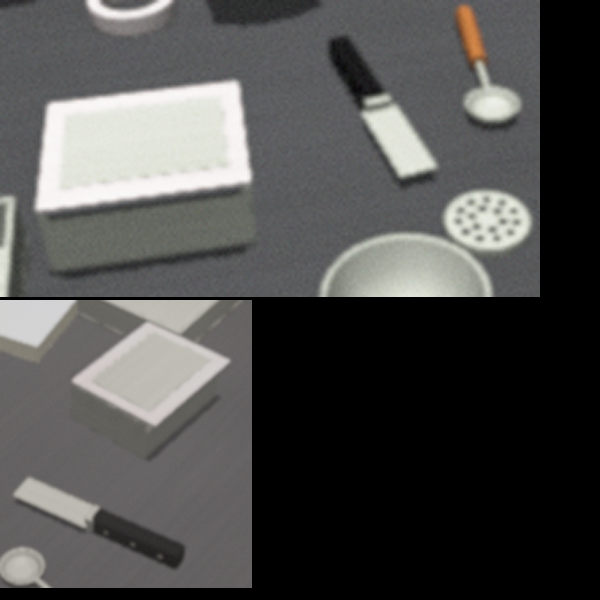

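Run:
```python
from h import *
from scipy import ndimage as nd
for n,lo in (("scene",(170,200,265,275)),("side",(325,92,422,172))):
    f=np.load(n+"0.npz");W=cloud(f["d"],n);p=f["p"].astype(int)
    X,Y,Z=W[...,0],W[...,1],W[...,2]
    m=(Z>6)&(Z<45)&(X>420)&(X<690)&(Y>-110)&(Y<40)
    l,k=nd.label(m)
    for i in range(1,k+1):
        Q=W[l==i]
        if len(Q)<60: continue
        R=cv2.minAreaRect(Q[:,:2].astype(np.float32));print(n,len(Q),np.round(R[0],1),np.round(R[1],1),round(R[2],1),"zmax",Q[:,2].max().round(1),np.round(cv2.boxPoints(R)).tolist())
    b=np.zeros(m.shape,bool);b[lo[1]:lo[3],lo[0]:lo[2]]=1
    Q=W[b&(Z>58)&(Z<72)];A=np.c_[Q[:,0]-560,Q[:,1]+261,np.ones(len(Q))]
    for _ in range(3):
        s,*_r=np.linalg.lstsq(A,Q[:,2],rcond=None);e=Q[:,2]-A@s;k=abs(e)<2*e.std();A,Q=A[k],Q[k]
    print(n,"lid plane slope x,y, z at front",np.round(s,4))
```

```text
scene 665 [556.7 -56.1] [216.5  35. ] 6.1 zmax 27.8 [[447.0, -50.0], [451.0, -85.0], [666.0, -62.0], [663.0, -27.0]]
scene lid plane slope x,y, z at front [-3.32000e-02  2.10000e-03  6.85089e+01]
side 1293 [554.8 -57.4] [218.4  37.2] 5.9 zmax 29.8 [[444.0, -50.0], [448.0, -87.0], [665.0, -65.0], [662.0, -28.0]]
side 108 [585.   30.7] [17.5 47.5] 89.1 zmax 17.7 [[561.0, 22.0], [609.0, 22.0], [609.0, 39.0], [561.0, 40.0]]
side lid plane slope x,y, z at front [-2.64000e-02 -7.00000e-04  6.81827e+01]
```

Request:
drive_tool:
  series:
    - [85,[1,1,0],[0,0,-0.5]]
    - [85,[1,1,0],[0,0,-0.5]]
    - [85,[1,1,0],[0,0,-0.5]]
    - [85,[1,1,0],[0,0,-0.5]]
    - [85,[1,1,0],[0,0,-0.58]]
    - [85,[1,1,0],[0,0,0]]
    - [85,[1,1,0],[0,0,0]]
    - [85,[1,1,0],[0,0,0]]
    - [60,[1,1,-0.3],[0,0,0]]
    - [60,[1,1,-0.4],[0,0,0]]
    - [60,[1,1,-0.5],[0,0,0]]
    - [60,[1,1,-0.5],[0,0,0]]
    - [60,[0.38,1,-0.6],[0,0,0]]
    - [60,[0,1,-0.6],[0,0,0]]
    - [60,[0,0.68,-0.6],[0,0,0]]
    - [60,[0,0,0],[0,0,0]]
    - [60,[0,0,0],[0,0,0]]

```text
time_s: 1.8
eef_pos: [533.6, -59.3, 126.5]
tcp_rot: [0.0, 0.999, 0.054, -0.0]
contact_force: [0.1, 0.0, 0.9]
finger_gap: 59.3
finger_force: 0.0
```

Request:
drive_tool:
  series:
    - [55,[0,0,-1],[0,0,0]]
    - [50,[0,0,-1],[0,0,0]]
    - [50,[0,0,-0.8],[0,0,0]]
    - [50,[0,0,-0.6],[0,0,0]]
    - [50,[0,0,-0.4],[0,0,0]]
    - [50,[0,0,-0.2],[0,0,0]]
    - [50,[0,0,-0.1],[0,0,0]]
    - [50,[0,0,0],[0,0,0]]
  grip_force: 100

```text
time_s: 2.6
eef_pos: [533.8, -59.3, 3.8]
tcp_rot: [0.0, 0.999, 0.054, 0.0]
contact_force: [-0.2, 1.7, 0.3]
finger_gap: 50.0
finger_force: 0.0
```

Request:
drive_tool:
  series:
    - [30,[0,0,0],[0,0,0]]
    - [20,[0,0,0],[0,0,0]]
    - [10,[0,0,0],[0,0,0]]
    - [10,[0,0,0],[0,0,0]]
    - [10,[0,0,0],[0,0,0]]
    - [10,[0,0,0],[0,0,0]]
    - [10,[0,0,0],[0,0,0]]
  grip_force: 100

```text
time_s: 3.3
eef_pos: [534.1, -59.2, 4.3]
tcp_rot: [0.0, 0.999, 0.054, 0.001]
contact_force: [-1.2, -0.7, 5.0]
finger_gap: 19.9
finger_force: 98.0
```

Request:
drive_tool:
  series:
    - [10,[0,0,0.3],[0,0,0]]
    - [10,[0,0,0.7],[0,0,0]]
    - [10,[0,0,0.8],[0,0,0]]
    - [10,[-0.5,0,0.9],[0,0,-0.3]]
    - [10,[-0.5,-0.6,0],[0,0,-0.3]]
    - [10,[-0.5,-0.7,0],[0,0,-0.3]]
    - [10,[-0.5,-0.8,0],[0,0,-0.3]]
    - [10,[-0.5,-0.8,0],[0,0,-0.3]]
    - [10,[-0.5,-0.8,0],[0,0,-0.3]]
    - [10,[-0.5,-0.8,0],[0,0,-0.22]]
    - [10,[-0.5,-0.8,0],[0,0,0]]
    - [10,[-0.5,-0.7,0],[0,0,0]]
    - [10,[-0.5,-0.47,0],[0,0,0]]
    - [10,[0,0,-0.6],[0,0,0]]
    - [10,[0,0,-0.4],[0,0,0]]
    - [10,[0,0,-0.3],[0,0,0]]
    - [10,[0,0,0],[0,0,0]]
    - [10,[0,0,0],[0,0,0]]

```text
time_s: 5.1
eef_pos: [383.7, -253.1, 45.7]
tcp_rot: [0.0, 1.0, -0.027, 0.0]
contact_force: [0.2, -0.3, -1.7]
finger_gap: 20.1
finger_force: 97.5
```

Run:
```python
from h import *
from workcell import r, read_camera
s=r.state();print(s["eef_pos"],s["tcp_rot"])
o=np.zeros((600,800,3),np.uint8)
for i,n in enumerate(("scene","side")):
    p,d=read_camera(n);np.savez(n+"1.npz",p=p,d=d)
    W=cloud(d,n);X,Y,Z=W[...,0],W[...,1],W[...,2]
    m=(Z>20)&(Z<120)&(X>440)&(X<548)&(Y>-300)&(Y<-200);Q=W[m]
    print(n,len(Q))
    if len(Q)>20:
        R=cv2.minAreaRect(Q[:,:2].astype(np.float32));print(np.round(R[0],1),np.round(R[1],1),R[2],np.round(cv2.boxPoints(R)).tolist())
        for a in range(440,548,10):
            q=Q[(Q[:,0]>=a)&(Q[:,0]<a+10)]
            if len(q)>3:print(a,len(q),np.round(np.percentile(q[:,2],[10,50,90]),1),np.round(np.percentile(q[:,1],[2,50,98]),1))
    b=(130,120,330,290) if n=="scene" else (300,60,560,240)
    c=p[b[1]:b[3],b[0]:b[2]];c=cv2.resize(c,None,fx=300/c.shape[0],fy=300/c.shape[0]);o[300*i:300*i+300,:min(800,c.shape[1])]=c[:,:800]
p,d=read_camera("wrist");o[:250,400:800]=cv2.resize(p,(400,250));cv2.imwrite("pics/a1.png",o)
```

```text
[ 383.67074857 -253.1251725    45.73247269] [ 1.51304978e-04  9.99637095e-01 -2.69375305e-02  1.54569473e-04]
scene 220
[ 477.4 -254.4] [32.7 74.7] 87.56810760498047 [[439.0, -269.0], [514.0, -272.0], [515.0, -240.0], [441.0, -236.0]]
440 27 [53.7 54.8 56.4] [-268.  -256.3 -238.6]
450 26 [53.1 54.4 55.8] [-269.7 -253.2 -239.3]
460 28 [53.6 54.9 55.9] [-270.1 -255.1 -238.8]
470 27 [53.6 55.3 56. ] [-269.1 -255.4 -238.2]
480 30 [53.7 55.1 56.5] [-270.6 -255.  -238.8]
490 31 [53.7 55.2 56.2] [-271.2 -257.1 -239.5]
500 31 [53.6 54.6 55.8] [-271.7 -254.6 -240.1]
510 20 [53.  54.4 56.3] [-272.1 -256.3 -240.7]
side 384
[ 476.  -257.2] [37.1 73.1] 87.30358123779297 [[439.0, -274.0], [512.0, -277.0], [513.0, -240.0], [440.0, -237.0]]
440 53 [52.8 54.9 56.9] [-272.5 -257.7 -238.5]
450 56 [53.5 55.1 57.3] [-273.5 -255.1 -237.9]
460 52 [54.  55.5 57.1] [-271.4 -254.6 -239.1]
470 50 [54.  55.7 57.8] [-273.2 -255.7 -239.4]
480 53 [52.9 55.  57. ] [-274.2 -257.4 -240.9]
490 51 [53.1 54.9 57. ] [-274.6 -256.5 -240.3]
500 55 [53.2 54.9 57.6] [-274.2 -256.3 -241.6]
510 14 [54.1 55.6 57.5] [-272.2 -259.3 -241.2]
```

View pics/a1.png

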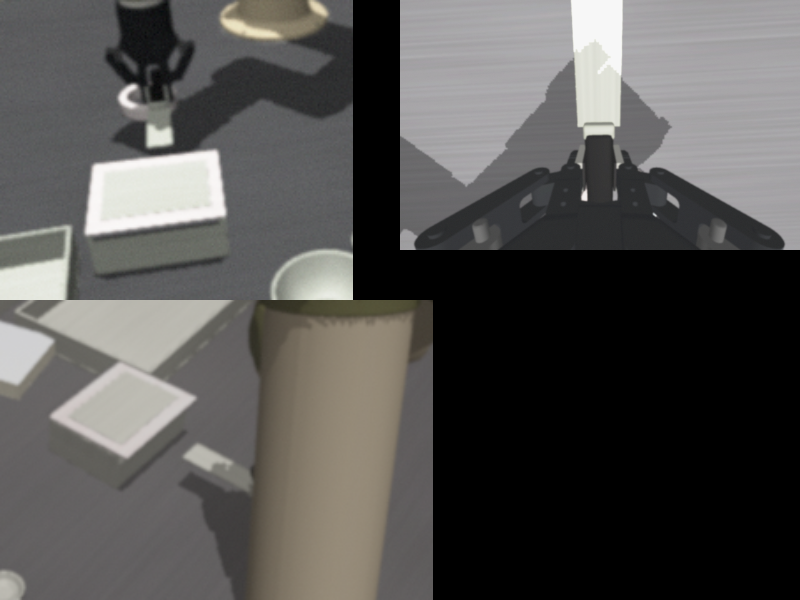

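The wrist and scene views show the blade level and straight in the gripper, with its tip about 45 mm short of the lid's front edge, in line with its middle.

Request:
drive_tool:
  series:
    - [10,[0.5,-0.03,0],[0,0,0]]
    - [10,[0.5,-0.03,0],[0,0,0]]
    - [10,[0.5,-0.03,0],[0,0,0]]
    - [10,[0.4,-0.02,0],[0,0,0]]
    - [10,[0.4,-0.02,0],[0,0,0]]
    - [10,[0.4,-0.02,0],[0,0,0]]
    - [10,[0.07,0,0],[0,0,0]]
    - [10,[0,0,0],[0,0,0]]
  grip_force: 110

```text
time_s: 6.05
eef_pos: [466.5, -257.5, 45.4]
tcp_rot: [0.0, 1.0, -0.027, 0.0]
contact_force: [0.5, 0.2, -1.5]
finger_gap: 19.6
finger_force: 109.4
```

Request:
drive_tool:
  series:
    - [10,[0,0,0.17],[0,0,0]]
    - [10,[0,0,0.17],[0,0,0]]
    - [10,[0.03,0,0.19],[0,0,0]]
    - [10,[0.03,0,0.19],[0,0,0]]
    - [10,[0.05,0,0.18],[0,0,0]]
    - [10,[0.05,0,0.18],[0,0,0]]
    - [10,[0.05,0,0.18],[0,0,0]]
    - [10,[0.08,0,0.17],[0,0,0]]
    - [10,[0.08,0,0.17],[0,0,0]]
    - [10,[0.08,0,0.17],[0,0,0]]
    - [10,[0,0,0],[0,0,0]]

```text
time_s: 7.15
eef_pos: [480.7, -257.8, 99.2]
tcp_rot: [0.0, 1.0, -0.027, 0.001]
contact_force: [-0.3, 0.0, -1.7]
finger_gap: 20.2
finger_force: 109.6
```

```bash
cat > lid.py <<'E'
from h import *
from workcell import r, read_camera
import sys
s=r.state();print(np.round(s["eef_pos"],1),np.round(s["contact_force"],1),np.round(s["wrist_torque"],2))
o=np.zeros((600,800,3),np.uint8)
for i,n in enumerate(("scene","side")):
    p,d=read_camera(n)
    W=cloud(d,n);X,Y,Z=W[...,0],W[...,1],W[...,2]
    m=(Z>72)&(Z<190)&(X>540)&(X<715)&(Y>-350)&(Y<-175);Q=W[m];print(n,len(Q))
    for y0,y1 in ((-345,-290),(-235,-185)):
        q=Q[(Q[:,1]>y0)&(Q[:,1]<y1)]
        if len(q)>30:
            a=np.polyfit(q[:,2],q[:,0],1);print(" angle from vertical fit",np.degrees(np.arctan2(1,-a[0])).round(1),"x-fit",np.degrees(np.arctan(-np.polyfit(q[:,0],q[:,2],1)[0])).round(1),"zmax",np.percentile(q[:,2],99).round(1),"xmin",np.percentile(q[:,0],1).round(1))
    b=(130,80,330,290) if n=="scene" else (300,40,560,240)
    c=p[b[1]:b[3],b[0]:b[2]];c=cv2.resize(c,None,fx=300/c.shape[0],fy=300/c.shape[0]);o[300*i:300*i+300,:c.shape[1]]=c
p,d=read_camera("wrist");o[:250,400:800]=cv2.resize(p,(400,250));cv2.imwrite("pics/"+sys.argv[1],o)
E
python3 lid.py a2.png
```

```text
[ 480.7 -257.8   99.2] [-0.3  0.  -1.7] [-0.06  0.03 -0.04]
scene 3783
 angle from vertical fit 29.4 x-fit 29.1 zmax 129.0 xmin 578.9
 angle from vertical fit 29.6 x-fit 29.4 zmax 129.4 xmin 584.1
side 1584
 angle from vertical fit 29.0 x-fit 28.9 zmax 130.4 xmin 576.2
 angle from vertical fit 29.4 x-fit 29.2 zmax 130.6 xmin 581.3
```

View pics/a2.png

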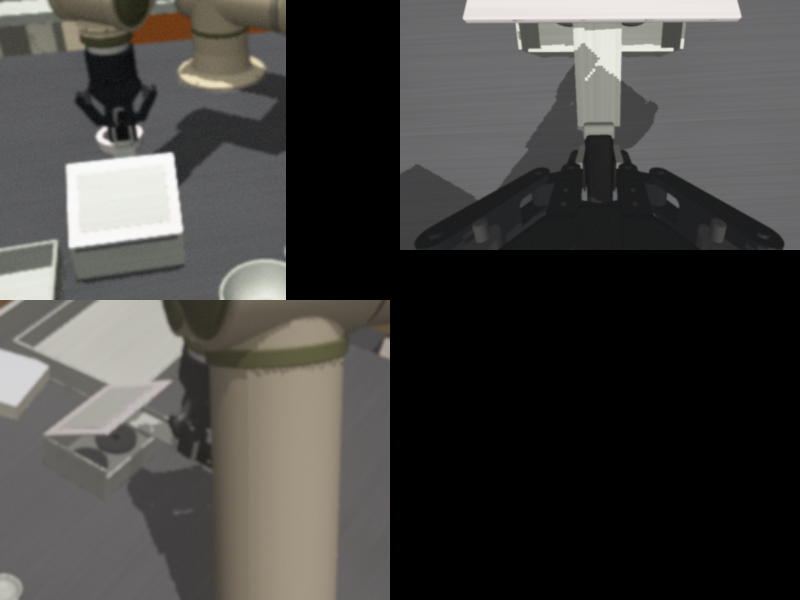

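The lid is up about 29° on the blade, as modelled. I'll continue along the arc.

Request:
drive_tool:
  series:
    - [10,[0.11,0,0.16],[0,0,0]]
    - [10,[0.11,0,0.15],[0,0,0]]
    - [10,[0.11,0,0.15],[0,0,0]]
    - [10,[0.13,0,0.13],[0,0,0]]
    - [10,[0.13,0,0.13],[0,0,0]]
    - [10,[0.13,0,0.13],[0,0,0]]
    - [10,[0.15,0,0.11],[0,0,0]]
    - [10,[0.15,0,0.11],[0,0,0]]
    - [10,[0.15,0,0.1],[0,0,0]]
    - [10,[0,0,0],[0,0,0]]

```text
time_s: 8.3
eef_pos: [515.9, -257.6, 133.9]
tcp_rot: [0.0, 1.0, -0.027, 0.001]
contact_force: [-1.2, 0.2, -2.0]
finger_gap: 20.0
finger_force: 109.6
```

```bash
python3 lid.py a3.png
```

```text
[ 515.9 -257.6  133.9] [-1.2  0.2 -2. ] [-0.03  0.   -0.01]
scene 4951
 angle from vertical fit 59.1 x-fit 58.7 zmax 176.1 xmin 626.9
 angle from vertical fit 59.1 x-fit 58.9 zmax 176.0 xmin 632.3
side 932
 angle from vertical fit 60.2 x-fit 60.0 zmax 178.1 xmin 622.6
 angle from vertical fit 59.7 x-fit 59.5 zmax 177.8 xmin 629.4
```

Lid is at about 59°. Now I back out and carry the scraper to its old free spot.

Request:
drive_tool:
  series:
    - [10,[-0.3,0.02,-0.05],[0,0,0]]
    - [10,[-0.6,0.03,0],[0,0,0]]
    - [10,[-0.8,0.04,0],[0,0,0]]
    - [10,[-0.8,0.04,0],[0,0,0]]
    - [10,[-0.8,0.04,0],[0,0,0]]
    - [10,[-0.4,0.3,0],[0,0,0]]
    - [10,[0,0.7,0],[0,0,0.3]]
    - [10,[0,0.8,0],[0,0,0.3]]
    - [10,[0,0.8,0],[0,0,0.3]]
    - [10,[0,0.8,0],[0,0,0.3]]
    - [10,[0.5,0.8,0],[0,0,0.3]]
    - [10,[0.6,0.8,-0.3],[0,0,0.3]]
    - [10,[0.7,0.8,-0.5],[0,0,0.22]]
    - [10,[0.7,0.6,-0.6],[0,0,0]]
    - [10,[0.6,0.1,-0.6],[0,0,0]]
    - [10,[0.4,0,-0.5],[0,0,0]]
    - [10,[0,0,-0.3],[0,0,0]]
    - [10,[0,0,0],[0,0,0]]

```text
time_s: 10.25
eef_pos: [507.8, -57.3, 47.0]
tcp_rot: [-0.0, 0.999, 0.054, -0.001]
contact_force: [0.4, 0.7, -1.0]
finger_gap: 20.0
finger_force: 109.7
```

```bash
python3 lid.py a4.png
python3 - <<'E'
from h import *
from workcell import r, read_camera
x,y,z=r.state()["eef_pos"]
for n in ("scene","side"):
    p,d=read_camera(n)
    W=cloud(d,n)
    m=(W[...,2]>25)&(W[...,2]<90)&(W[...,0]>x+50)&(W[...,0]<x+140)&(abs(W[...,1]-y)<45);Q=W[m]
    if len(Q)>20: print(n,len(Q),"slope",np.round(np.polyfit(Q[:,0],Q[:,2],1)[0],3),np.round(Q.mean(0),1),Q[:,0].max())
E
```

```text
[507.8 -57.3  47. ] [ 0.4  0.7 -1. ] [ 0.04  0.04 -0.04]
scene 4786
 angle from vertical fit 59.1 x-fit 58.7 zmax 175.9 xmin 627.1
 angle from vertical fit 59.2 x-fit 58.9 zmax 176.1 xmin 632.5
side 0
scene 288 slope 0.0 [601.4 -46.   57.8] 639.3916428958073
side 469 slope -0.003 [598.8 -46.8  58.2] 639.9702823233587
```

View pics/a4.png

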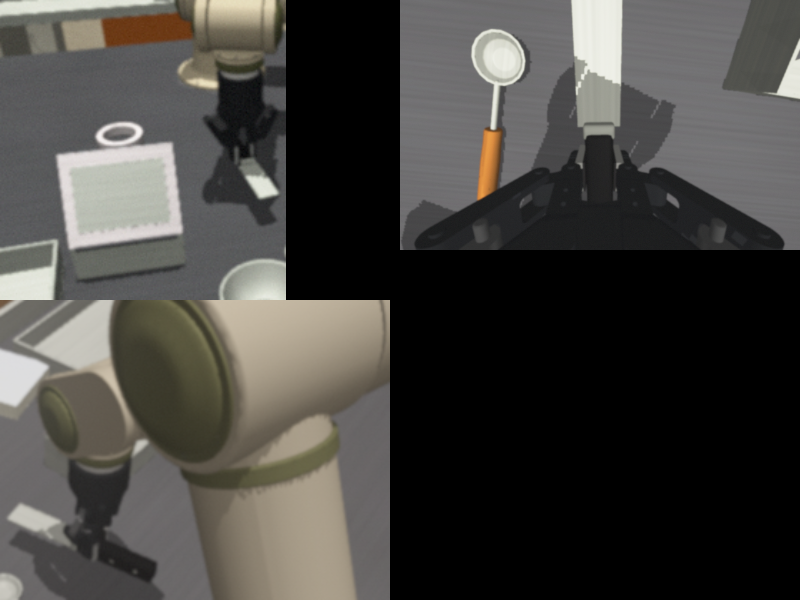

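The lid holds at 59°, the scraper is level, and the space under it is clear (the spoon lies well to the side).

Request:
drive_tool:
  series:
    - [10,[0,0,-0.4],[0,0,0]]
    - [10,[0,0,-0.4],[0,0,0]]
    - [10,[0,0,-0.3],[0,0,0]]
    - [10,[0,0,-0.15],[0,0,0]]
    - [10,[0,0,-0.06],[0,0,0]]
    - [10,[0,0,-0.04],[0,0,0]]
    - [10,[0,0,-0.03],[0,0,0]]
    - [10,[0,0,0],[0,0,0]]

```text
time_s: 11.3
eef_pos: [509.3, -57.5, 6.7]
tcp_rot: [0.0, 0.999, 0.054, 0.0]
contact_force: [-0.1, 0.3, -0.6]
finger_gap: 19.8
finger_force: 109.7
```

Request:
drive_tool:
  series:
    - [10,[0,0,-0.03],[0,0,0]]
    - [10,[0,0,-0.02],[0,0,0]]
    - [10,[0,0,-0.02],[0,0,0]]
    - [10,[0,0,0],[0,0,0]]

```text
time_s: 11.7
eef_pos: [509.1, -57.5, 4.5]
tcp_rot: [-0.0, 0.999, 0.054, -0.0]
contact_force: [0.3, 0.1, -1.2]
finger_gap: 19.8
finger_force: 109.7
```

Request:
drive_tool:
  series:
    - [10,[0,0,-0.02],[0,0,0]]
    - [10,[0,0,0],[0,0,0]]

```text
time_s: 11.9
eef_pos: [509.2, -57.5, 4.4]
tcp_rot: [0.0, 0.999, 0.054, 0.0]
contact_force: [-2.0, 0.5, 5.5]
finger_gap: 19.5
finger_force: 110.9
```

Contact with the bench, about 6 N. I release slowly and rise.

Request:
drive_tool:
  series:
    - [22,[0,0,0],[0,0,0]]
    - [26,[0,0,0],[0,0,0]]
    - [32,[0,0,0],[0,0,0]]
    - [40,[0,0,0],[0,0,0]]
    - [45,[0,0,0],[0,0,0]]
    - [45,[0,0,0],[0,0,0]]
    - [45,[0,0,0.2],[0,0,0]]
    - [45,[0,0,0.6],[0,0,0]]
    - [45,[0,0,1],[0,0,0]]
    - [45,[0,0,1],[0,0,0]]
    - [45,[0,0,1],[0,0,0]]
    - [45,[-0.5,0,1],[0,0,0]]
    - [45,[-0.5,0,0.5],[0,0,0]]
    - [45,[0,0,0],[0,0,0]]
    - [45,[0,0,0],[0,0,0]]
  grip_force: 20

```text
time_s: 13.4
eef_pos: [479.3, -57.5, 162.8]
tcp_rot: [0.0, 0.999, 0.054, 0.0]
contact_force: [-0.1, -0.0, -0.5]
finger_gap: 45.1
finger_force: 0.0
```

```bash
python3 lid.py a5.png
python3 - <<'E'
from h import *
from workcell import read_camera
for n in ("scene","side"):
    p,d=read_camera(n);W=cloud(d,n)
    m=(W[...,2]>6)&(W[...,2]<45)&(W[...,0]>410)&(W[...,0]<660)&(abs(W[...,1]+57)<38);Q=W[m]
    R=cv2.minAreaRect(Q[:,:2].astype(np.float32));print(n,len(Q),np.round(R[0],1),np.round(R[1],1),R[2],np.percentile(Q[:,2],[5,50,98]).round(1))
E
```

```text
[479.3 -57.5 162.8] [-0.1 -0.  -0.5] [-0.03  0.05  0.04]
scene 4811
 angle from vertical fit 59.2 x-fit 58.8 zmax 176.1 xmin 627.0
 angle from vertical fit 59.1 x-fit 58.9 zmax 176.1 xmin 632.2
side 232
 angle from vertical fit 59.8 x-fit 59.5 zmax 178.1 xmin 630.2
scene 628 [532.6 -53.4] [216.4  34.9] 5.9100236892700195 [11.6 14.5 26.5]
side 1335 [530.4 -55.4] [218.8  36. ] 5.4575042724609375 [10.  15.7 27.3]
```

View pics/a5.png

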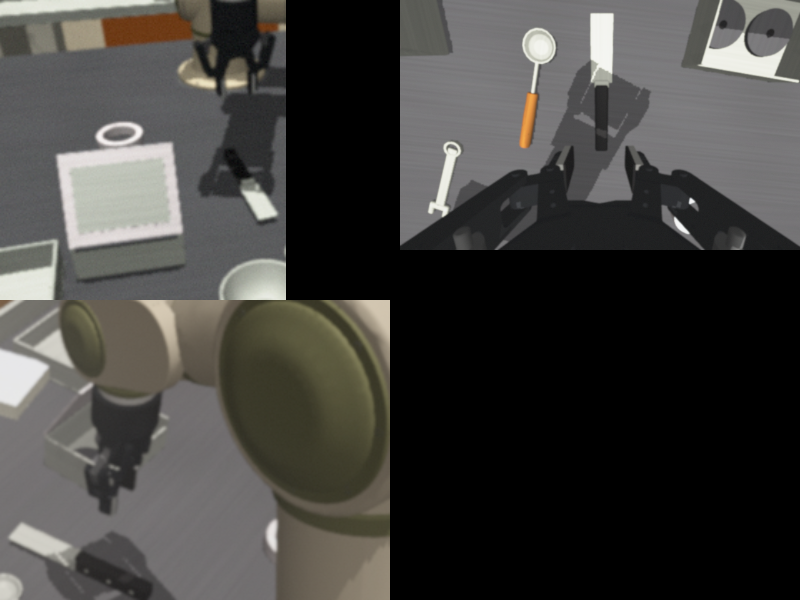

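The scraper lies flat on the bench, the lid stands at 59°, and the gripper is clear of everything.

```bash
python3 -c "
from workcell import r
print(r.hand_in())"
```

```text
the job is handed in; nothing more can be done
None
```

The lid was levered open to about 59° with the scraper and stayed there; the scraper was then laid flat on the bench and released, and the job was handed in after about 14 s of robot time.

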